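Tip a round pendant blank out of its pocket and put it in the empty tray

TASK

At the jewellery bench, take the plain round disc (not the ring, not the square) out of the wooden tip rack: press down on its overhanging front edge so that it tips up in its pocket, then grip the raised part and lift it out. Lower it into the empty wooden tray before letting go, and leave the ring and the square where they lie.

Things in the scene. Friction and masses are not known exactly. Their poses are not given: they have to be found in the camera images.
- disc_center (a point): Centre of a plain coral disc, 64 mm wide, 8 mm thick, loose, z its axis; flat in a wooden rack's pocket. At start x points to the rack's low front; 3 mm past its centre the ledge it lies on (34 mm above the table) ends over a well. Press its front edge to 10 mm below the ledge: it tips in and stays at about 55 degrees, rear edge 24 mm over the ledge; pinch its faces from above, jaws along start x.
- ring_center (a point): Centre (half-way up) of a bystander: a ring of the same colour, 64 mm outside, 26 mm hole, 8 mm thick, loose, flat in another pocket; axes as the disc's. The rack is fixed, light wood, 83 mm deep, 253 mm wide, 42 mm high, with three equal pockets side by side, 80 mm apart along y.
- square_center (a point): Centre (half-way up) of a bystander: a square plate, same colour, 58 x 58 x 8 mm, loose, flat in the third pocket; axes as the disc's. Each pocket is 67 mm wide; its side walls (13 mm thick) and rear wall (33 to 43 mm behind the disc's centre) are 42 mm high, its well is 28 mm deeper than the ledge, its front wall (30 to 40 mm ahead) only 20 mm high.
- tray_floor (a point): Centre of the inner floor (6 mm above the table) of the empty square wooden tray, open at the top, fixed: 104 x 104 mm outside, 92 x 92 mm inside, 40 mm high over all. Two trays of the same size stand near it, one with stacked rings and one with beads. x and y along its sides, z up.
Things that resemble listed ones, but are neither listed nor needed, are in the scene too. Leave any yellow look-alike of the part that bears disc_center alone.

How it is judged:
By the outcome, as a careful person would: the job done as asked, in the order asked, and still so for the second after the job is handed in, with the robot touching nothing.
It also fails if it takes over 43 s, if anything falls off the work surface, if the arm or the gripper's body presses on something with over 40 N, if the wrist force passes 120 N, or if a joint passes its speed limit or range.

ROBOT

A 6-joint arm with a two-finger parallel gripper is mounted at the origin on the work surface. World frame = base frame: x ahead of the robot, y to its left, z up, the work surface at z = 0. Lengths are in mm, angles in rad, forces in N, time in s.
With the tool pointing down it reaches from about 300 to 750 mm from the base axis. Payload 8.5 kg.
Tool frame: the origin (TCP) lies midway between the tips of the shut fingers; the grasp point (between the pads) lies 19 mm behind it; y points along the fingers, x is the direction in which the jaws open and shut, and the axes are right-handed (so a half turn about y gives the same grasp; the last joint's range is limited). The gripper opens to 85 mm and grips with 20 to 120 N. Pads are 22 mm wide; open, the fingers measure 114 mm over their backs; the gripper's body (76 mm by 85 mm) begins 54 mm behind the grasp point. The pads swing forward as they close: fully open they stand 13 mm farther back than shut.
Start: joints at [0.958, 0.381, 1.297, -0, 1.464, -0.215], TCP at [213.055, 507.038, 231.322] pointing down, gripper open.
Joint ranges: [-3.11, 3.11], [-0.89, 2.33], [0.22, 2.48], [-1.42, 4.56], [0.17, 2.85], [-2.88, 2.88]. Speed limits (rad/s): [2.39, 2.39, 3.14, 3.14, 3.14, 3.14].

INTERFACE

Orientations are given as a 3x3 rotation matrix whose columns are the frame's x, y, z axes.
In Python, from station import bot gives the robot as it stands. The module is installed in compiled form; this text tells all that it offers.
- The arm moves only by the shell command python3 -m jog 'ROWS'. ROWS is JSON, a list of rows, each an object of numbers: "tx", "ty", "tz": the shift along the world's x, y, z in units of 4 cm (1.0 is 4 cm); "ax", "ay", "az": the turn, a rotation vector about the world's x, y, z in units of 4 degrees (1.0 is 4 degrees); "claw": the opening, from 0 (shut) to 1 (fully open). In form: [{"tx": .., "ty": .., "tz": .., "ax": .., "ay": .., "az": .., "claw": ..}, ...]. A call has 1 to 5 rows; each row shifts and turns the commanded pose from where the row before left it; what a row does not reach is not made up. A row lasts 1/10 s, in which the tool goes at most 50 mm and 8.59 degrees, less where a joint would pass 70% of its speed; a pose out of reach is approached as far as the arm can. A call with a number of a shift or a turn outside -1 to 1 is refused whole. A call with a gripper value outside its range is refused whole. The fingers move at their own pace and stop on an object; the grip force is fixed at half the most. Time passes only in rows, so rows that do not move let the fingers close. It gives the time, the measured TCP pose, the force and the opening at its end, in the units of the state.
- bot.observe(): the state, without advancing time (a new reading comes with each control period).
- bot.read_camera(name): name is "side" or "top"; returns (picture, depth): 480x640x3 uint8, blue, green, red; 480x640 float32, mm along the optical axis (not along the pixel's ray), 0 where there is no reading.
- bot.camera_params(name): a dict with "vertical_fov" (degrees; the focal length in pixels is half the picture's height over the tangent of half this angle, whatever the lens; pixels are square), "cx", "cy" (the principal point, pixels), "k1" (the pictures are not rectified: a ray, as slopes to the right and down, at radius r is drawn at 1 + k1 r^2 times it, then the intrinsics apply), "rvec" (rotation vector, rad) and "tvec" (3), from world to camera coordinates, as OpenCV has them. Camera axes: x right, y down, z forward; pixel columns grow to the right and rows downward; lengths in mm; the calibration is good to about 2 mm. A picture is of the moment at which its call begins. camera_params takes no time and is no camera call.
- bot.close_job(): hands the job in, once; it reports no verdict.
The state is a dict: "time": time; "joints": joint angles; "joint_vel": joint speeds; "joint_efforts": joint torques, N m; "ee_pos": TCP position; "tcp_rot": TCP orientation; "force": force on the tool from outside, world axes, zero at the start; "wrist_torque": the same for the moment, N m; "opening": finger opening in mm.
Only numpy, scipy, OpenCV 4.12 (cv2) and the standard library are available. Lean on these libraries where they do the work, as an engineer would, in place of code of your own. Each camera call takes 0.05 s, during which the arm holds its last target. There are 200 camera calls.

## Working session

There is one attempt and no reset: what is moved stays moved. The work goes in short steps, Python scripts to look and compute and a shell command to move; the robot and the scene stay as the last step left them, time stands still between calls to the robot, and variables do not carry over. Pictures are saved under pics/ and viewed, about 8 in all and at most 12, crops included, and the job is handed in when it is done.

```bash
mkdir -p pics; cat > h.py <<'E'
import numpy as np, cv2
from station import bot
def cam(n):
    p=bot.camera_params(n); f=240/np.tan(np.radians(p["vertical_fov"])/2)
    R=cv2.Rodrigues(np.array(p["rvec"],float))[0]; t=np.array(p["tvec"],float).ravel()
    K=np.array([[f,0,p["cx"]],[0,f,p["cy"]],[0,0,1]]); return K,np.array([p["k1"],0,0,0,0.]),R,t
def rays(n,uv):
    K,d,R,t=cam(n); q=cv2.undistortPoints(np.array(uv,float).reshape(-1,1,2),K,d).reshape(-1,2)
    return np.c_[q,np.ones(len(q))],R,t
def at_z(n,uv,z):
    r,R,t=rays(n,uv); c=-R.T@t; w=r@R; return c+w*((z-c[2])/w[:,2])[:,None]
def at_d(n,uv,D):
    r,R,t=rays(n,uv); return (r*np.array(D)[:,None]-t)@R
def cloud(n,D):
    v,u=np.nonzero(D>0); return np.c_[u,v],at_d(n,np.c_[u,v],D[v,u])
def proj(n,P):
    K,d,R,t=cam(n); return cv2.projectPoints(np.array(P,float).reshape(-1,3),cv2.Rodrigues(R)[0],t,K,d)[0].reshape(-1,2)
E
python3 - <<'E'
from h import *
for n in("top","side"):
    im,D=bot.read_camera(n); cv2.imwrite(f"pics/{n}0.png",im); np.savez(f"{n}0.npz",im=im,D=D)
    K,d,R,t=cam(n); print(n,K[0,0],d[0],-R.T@t,R[2])
print(bot.observe())
E
```

```text
top 500.40162398919114 -0.13318389649315612 [4.11329978e+02 8.01968818e-01 8.05863271e+02] [ 0.16702589  0.02415965 -0.98565646]
side 457.7648757589841 0.024976774442921686 [ 321.28970096 -515.71918846  609.8001794 ] [ 0.27916845  0.65486874 -0.70229048]
{'time': 0.1, 'joints': array([ 9.57706674e-01,  3.81173238e-01,  1.29812418e+00, -2.23002205e-05,
        1.46362499e+00, -2.15329874e-01]), 'joint_vel': array([ 1.68562999e-03, -2.32784739e-03, -1.89957966e-03,  2.23324488e-05,
       -4.72918402e-04,  3.33240216e-04]), 'joint_efforts': array([ 4.13684640e-03, -4.49214041e+01, -2.31657028e+01, -1.43926568e-04,
        3.62410443e-03,  5.88534226e-05]), 'ee_pos': array([212.9200369 , 506.84311583, 230.77006992]), 'tcp_rot': array([[ 3.87351287e-01, -7.47002060e-04, -9.21931897e-01],
       [ 9.21931278e-01, -1.10032862e-03,  3.87351918e-01],
       [-1.30378073e-03, -9.99999116e-01,  2.62470859e-04]]), 'force': array([-0.00897177,  0.14886676,  0.15751234]), 'wrist_torque': array([ 0.02839986, -0.0207486 ,  0.0118552 ]), 'opening': 85.33089873691536}
```

View pics/top0.png

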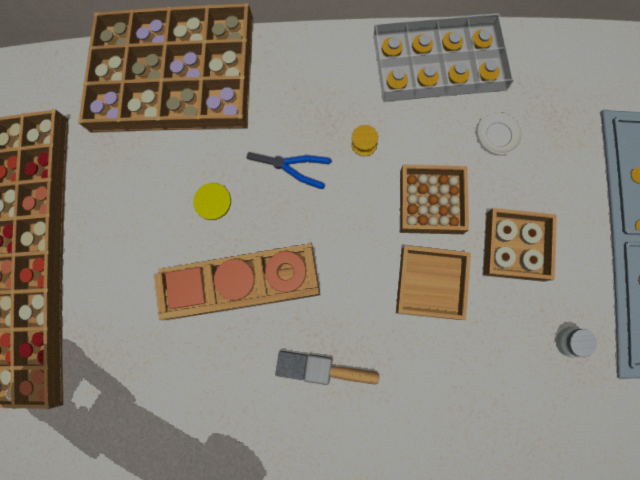

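View pics/side0.png

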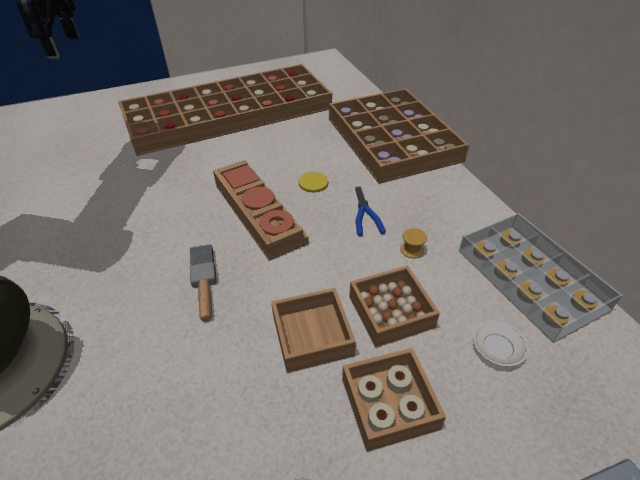

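In the top picture: square (185,288), disc (235,279), ring (285,271), empty tray (434,282), yellow look-alike (212,201). The middle coral piece, with no hole, is the disc. I'll measure it and confirm with a crop, including which side is the low front.

```bash
python3 - <<'E'
from h import *
z=np.load("top0.npz"); im=z["im"]; D=z["D"]
hsv=cv2.cvtColor(im,cv2.COLOR_BGR2HSV); print(hsv[279,235],hsv[288,185],hsv[271,262-0])
h=hsv[...,0].astype(int); m=(((h<8)|(h>172))&(hsv[...,1]>100)&(hsv[...,2]>90)).astype(np.uint8)
box=np.zeros_like(m); box[240:325,150:325]=1; m*=box
n,l,s,c=cv2.connectedComponentsWithStats(m)
for i in range(1,n):
    if s[i,4]>200:
        cs=cv2.findContours((l==i).astype(np.uint8),0,1)[0][0]
        w=at_z("top",cs.reshape(-1,2),42)[:,:2].astype(np.float32)
        print(c[i],s[i],at_z("top",[c[i]],42)[0],cv2.minEnclosingCircle(w),cv2.minAreaRect(w))
uv,P=cloud("top",D)
def reg(u0,u1,v0,v1,z0,z1):
    k=(uv[:,0]>u0)&(uv[:,0]<u1)&(uv[:,1]>v0)&(uv[:,1]<v1)&(P[:,2]>z0)&(P[:,2]<z1);return P[k]
Q=reg(145,330,235,330,15,60); print("rack",cv2.minAreaRect(Q[:,:2].astype(np.float32)),np.percentile(Q[:,2],[5,50,95]))
Q=reg(390,478,238,326,28,55); print("tray",cv2.minAreaRect(Q[:,:2].astype(np.float32)),np.percentile(Q[:,2],[5,50,95]))
print("trayfloor",reg(410,458,255,308,-20,20).mean(0), "c434,282",at_z("top",[[434,282]],40))
# height profile across the rack through the disc
for v in range(240,325,4): u=int(235+ (v-279)*0.12); print(v,at_d("top",[[u,v]],[D[v,u]])[0].round(),end=' ')
a=cv2.resize(im[235:330,145:330],None,fx=4,fy=4,interpolation=cv2.INTER_CUBIC)
b=cv2.resize(np.load("side0.npz")["im"][150:265,195:345],None,fx=4.5,fy=4.5,interpolation=cv2.INTER_CUBIC)[:,:640]
H=a.shape[0]; b=cv2.resize(b,None,fx=.4,fy=.4); a=a[:,:740]
o=np.zeros((H+b.shape[0],740,3),np.uint8); o[:H]=a; o[H:,:b.shape[1]]=b; cv2.imwrite("pics/crop1.png",o)
E
```

```text
[  8 144 165] [  8 145 164] [ 16 144 124]
rack ((473.5212707519531, 171.52130126953125), (84.45392608642578, 253.13455200195312), 8.002567291259766) [19.0090931  40.52448159 43.03286394]
tray ((462.79718017578125, -137.81326293945312), (105.1483154296875, 104.85562133789062), 82.38846588134766) [31.82952447 39.09740558 41.44792143]
trayfloor [ 466.15617168 -142.8410269     5.37430884] c434,282 [[ 463.04870388 -136.62164167   40.        ]]
240 [544. 187.  -0.] 244 [537. 187.  -2.] 248 [530. 185.   0.] 252 [524. 185.  -0.] 256 [517. 184.  -1.] 260 [505. 174.  41.] 264 [498. 172.  44.] 268 [493. 173.  40.] 272 [486. 171.  40.] 276 [480. 171.  41.] 280 [474. 170.  39.] 284 [468. 169.  40.] 288 [462. 168.  40.] 292 [455. 167.  42.] 296 [449. 166.  39.] 300 [443. 167.  37.] 304 [437. 164.  43.] 308 [432. 173.  -1.] 312 [425. 173.   0.] 316 [419. 172.  -1.] 320 [413. 172.  -2.] 324 [406. 170.  -1.]
```

View pics/crop1.png

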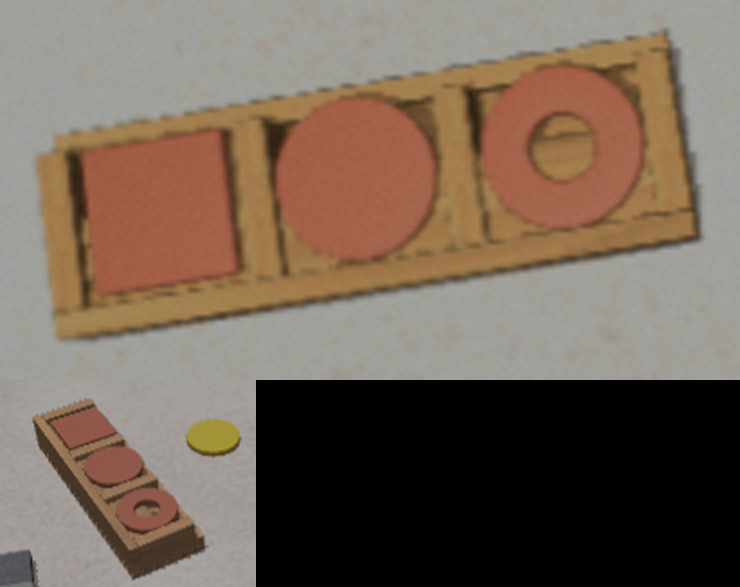

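```bash
cat >> h.py <<'E'
def pieces(im,z=42):
    hsv=cv2.cvtColor(im,cv2.COLOR_BGR2HSV); m=((hsv[...,0]<12)&(hsv[...,1]>110)).astype(np.uint8)
    b=np.zeros_like(m); b[240:325,150:325]=1; m=cv2.morphologyEx(m*b,cv2.MORPH_OPEN,np.ones((3,3),np.uint8))
    n,l,s,c=cv2.connectedComponentsWithStats(m); out=[]
    for i in range(1,n):
        if s[i,4]>200:
            cs=max(cv2.findContours((l==i).astype(np.uint8),0,1)[0],key=len).reshape(-1,2)
            w=at_z("top",cs,z)[:,:2].astype(np.float32)
            out.append((c[i].round(1),cv2.fitEllipse(w),cv2.minAreaRect(w)))
    return out
E
python3 - <<'E'
from h import *
z=np.load("top0.npz"); im=z["im"]; D=z["D"]
for o in pieces(im): print(o)
uv,P=cloud("top",D)
k=(abs(uv[:,0]-237)<90)&(abs(uv[:,1]-282)<48)&(P[:,2]>3); P=P[k]
a=np.radians(8); ex=np.array([np.cos(a),np.sin(a)]); ey=np.array([-ex[1],ex[0]])
q=np.c_[(P[:,:2]-[473.5,171.5])@ex,(P[:,:2]-[473.5,171.5])@ey,P[:,2]]
for lo in range(-46,50,4):
    s=q[(q[:,0]>=lo)&(q[:,0]<lo+4)]; print(lo,len(s),np.percentile(s[:,2],[10,50,90]).round(0) if len(s) else '')
for s in(-1,1):
    w=q[(q[:,2]>38)]; 
for n in("top","side"):
    print(n,proj(n,[[473.5,171.5,42]]))
print("tray rim side cam check", proj("side",[[462.8,-137.8,6]]),proj("top",[[462.8,-137.8,6]]))
E
```

```text
(array([285.3, 271.2]), ((485.79315185546875, 90.8790512084961), (61.730525970458984, 62.082435607910156), 6.829583644866943), ((486.1390075683594, 91.31133270263672), (61.87699508666992, 61.75495147705078), 89.0853500366211))
(array([233.6, 279.2]), ((475.26226806640625, 171.3214874267578), (61.49044418334961, 62.66547775268555), 169.9654541015625), ((475.5447998046875, 171.50799560546875), (61.29796600341797, 61.99629592895508), 89.93879699707031))
(array([184.5, 287.5]), ((463.9067077636719, 249.07473754882812), (65.61609649658203, 66.7398910522461), 171.06202697753906), ((463.9277648925781, 249.1294403076172), (57.45454788208008, 58.86673355102539), 8.430255889892578))
-46 31 [ 6. 18. 35.]
-42 551 [14. 40. 42.]
-38 422 [39. 41. 43.]
-34 375 [35. 41. 42.]
-30 440 [32. 36. 42.]
-26 430 [33. 40. 42.]
-22 418 [33. 41. 43.]
-18 422 [34. 41. 43.]
-14 411 [36. 41. 43.]
-10 415 [34. 41. 43.]
-6 418 [34. 41. 43.]
-2 415 [34. 41. 43.]
2 390 [35. 41. 42.]
6 390 [35. 41. 43.]
10 413 [25. 41. 43.]
14 415 [31. 41. 43.]
18 389 [34. 41. 43.]
22 374 [19. 41. 42.]
26 360 [ 6. 40. 42.]
30 252 [ 6. 19. 41.]
34 332 [17. 19. 21.]
38 317 [17. 19. 21.]
42 5 [ 9. 16. 17.]
46 1 [3. 3. 3.]
top [[233.38223038 280.27219125]]
side [[256.94599878 196.0684953 ]]
tray rim side cam check [[312.40368059 332.39338988]] [[431.02172954 283.6868309 ]]
```

Depth shows the low (19 mm) wall on the +x side, so the front direction is 8° from world x. The disc is at (475,171), with 61–62 mm measured against 64. Ring and square are 80 mm either side, and the tray is at (463,-138). Next: approach over the front edge with jaws shut.

```bash
R='{"tx":0.5,"ty":-0.55,"tz":-0.21,"az":-0.99,"claw":0}'
python3 -m jog '[{"tx":0.5,"ty":-0.55,"tz":-0.21,"az":-0.99,"claw":0},{"tx":0.5,"ty":-0.55,"tz":-0.21,"az":-0.99,"claw":0},{"tx":0.5,"ty":-0.55,"tz":-0.21,"az":-0.99,"claw":0},{"tx":0.5,"ty":-0.55,"tz":-0.21,"az":-0.99,"claw":0},{"tx":0.5,"ty":-0.55,"tz":-0.21,"az":-0.99,"claw":0}]'
python3 -m jog '[{"tx":0.5,"ty":-0.55,"tz":-0.21,"az":-0.99,"claw":0},{"tx":0.5,"ty":-0.55,"tz":-0.21,"az":-0.99,"claw":0},{"tx":0.5,"ty":-0.55,"tz":-0.21,"az":-0.99,"claw":0},{"tx":0.5,"ty":-0.55,"tz":-0.21,"az":-0.99,"claw":0},{"tx":0.5,"ty":-0.55,"tz":-0.21,"az":-0.99,"claw":0}]'
python3 -m jog '[{"tx":0.5,"ty":-0.55,"tz":-0.21,"az":-0.99,"claw":0},{"tx":0.5,"ty":-0.55,"tz":-0.21,"az":-0.99,"claw":0},{"tx":0.5,"ty":-0.55,"tz":-0.21,"az":-0.99,"claw":0},{"tx":0.5,"ty":-0.55,"tz":-0.21,"az":-0.99,"claw":0},{"tx":0.5,"ty":-0.55,"tz":-0.21,"az":-0.99,"claw":0}]'
```

```text
validation failed for argument at $[0]...
validation failed for argument at $[0]...
validation failed for argument at $[0]...
```

```bash
python3 -m jog '[{"tx":0.5,"ty":-0.55,"tz":-0.21,"ax":0,"ay":0,"az":-0.99,"claw":0},{"tx":0.5,"ty":-0.55,"tz":-0.21,"ax":0,"ay":0,"az":-0.99,"claw":0},{"tx":0.5,"ty":-0.55,"tz":-0.21,"ax":0,"ay":0,"az":-0.99,"claw":0},{"tx":0.5,"ty":-0.55,"tz":-0.21,"ax":0,"ay":0,"az":-0.99,"claw":0},{"tx":0.5,"ty":-0.55,"tz":-0.21,"ax":0,"ay":0,"az":-0.99,"claw":0}]'
```

```text
time: 0.6
ee_pos: [313.6, 396.0, 188.7]
tcp_rot: [[0.679, -0.0, -0.734], [0.734, -0.0, 0.679], [-0.001, -1.0, 0.0]]
force: [0.8, 0.1, -0.9]
opening: 12.3
```

```bash
python3 -m jog '[{"tx":0.5,"ty":-0.55,"tz":-0.21,"ax":0,"ay":0,"az":-0.99,"claw":0},{"tx":0.5,"ty":-0.55,"tz":-0.21,"ax":0,"ay":0,"az":-0.99,"claw":0},{"tx":0.5,"ty":-0.55,"tz":-0.21,"ax":0,"ay":0,"az":-0.99,"claw":0},{"tx":0.5,"ty":-0.55,"tz":-0.21,"ax":0,"ay":0,"az":-0.99,"claw":0},{"tx":0.5,"ty":-0.55,"tz":-0.21,"ax":0,"ay":0,"az":-0.99,"claw":0}]'
python3 -m jog '[{"tx":0.48,"ty":-0.55,"tz":-0.21,"ax":0,"ay":0,"az":-0.99,"claw":0},{"tx":0.48,"ty":-0.55,"tz":-0.21,"ax":0,"ay":0,"az":-0.99,"claw":0},{"tx":0.48,"ty":-0.55,"tz":-0.21,"ax":0,"ay":0,"az":-0.99,"claw":0},{"tx":0.48,"ty":-0.55,"tz":-0.21,"ax":0,"ay":0,"az":-0.99,"claw":0},{"tx":0.48,"ty":-0.55,"tz":-0.21,"ax":0,"ay":0,"az":-0.99,"claw":0}]'
```

```text
time: 1.1
ee_pos: [413.6, 286.0, 146.8]
tcp_rot: [[0.887, -0.001, -0.461], [0.461, -0.0, 0.887], [-0.001, -1.0, 0.0]]
force: [0.6, -0.2, 0.3]
opening: -0.2
time: 1.6
ee_pos: [509.6, 176.0, 104.7]
tcp_rot: [[0.991, -0.001, -0.133], [0.133, -0.0, 0.991], [-0.001, -1.0, 0.0]]
force: [0.3, -0.2, -0.2]
opening: -0.2
```

```bash
python3 -m jog '[{"tx":0,"ty":0,"tz":-0.5,"ax":0,"ay":0,"az":0,"claw":0},{"tx":0,"ty":0,"tz":-0.5,"ax":0,"ay":0,"az":0,"claw":0},{"tx":0.03,"ty":0,"tz":-0.4,"ax":0,"ay":0,"az":0,"claw":0},{"tx":0,"ty":0,"tz":0,"ax":0,"ay":0,"az":0,"claw":0}]'
python3 - <<'E'
from h import *
im,D=bot.read_camera("side"); print(proj("side",[[507,175.7,42],[475,171,42]]))
cv2.imwrite("pics/side1.png",cv2.resize(im[110:260,180:360],None,fx=4,fy=4,interpolation=cv2.INTER_CUBIC))
E
```

```text
time: 2.0
ee_pos: [509.1, 176.8, 47.3]
tcp_rot: [[0.991, -0.004, -0.136], [0.136, -0.001, 0.991], [-0.004, -1.0, 0.0]]
force: [0.7, 0.8, 0.3]
opening: -0.2
[[272.61597726 190.52346929]
 [257.76337176 196.023856  ]]
```

View pics/side1.png

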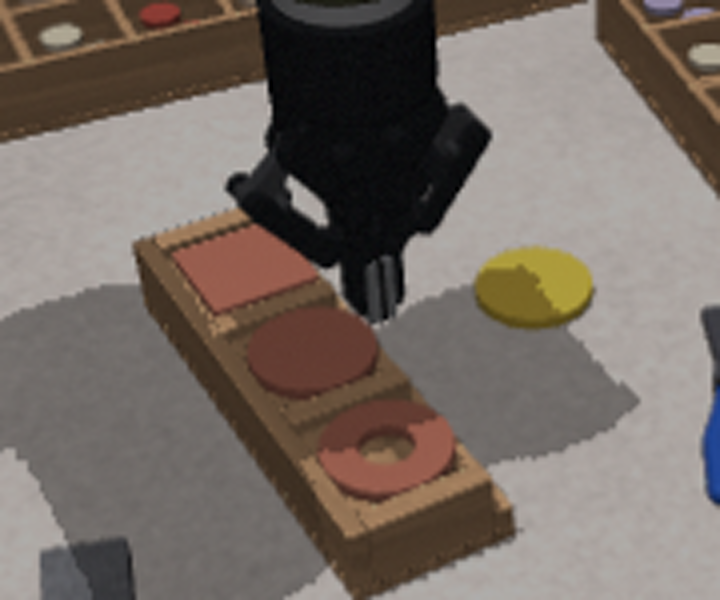

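The shut fingertips stand over the disc's front edge (crop 375,310), clear of the square and ring. Pressing slowly, slightly farther in.

```bash
python3 -m jog '[{"tx":-0.1,"ty":-0.01,"tz":0,"ax":0,"ay":0,"az":0,"claw":0},{"tx":0,"ty":0,"tz":-0.1,"ax":0,"ay":0,"az":0,"claw":0},{"tx":0,"ty":0,"tz":-0.1,"ax":0,"ay":0,"az":0,"claw":0},{"tx":0,"ty":0,"tz":-0.1,"ax":0,"ay":0,"az":0,"claw":0},{"tx":0,"ty":0,"tz":0,"ax":0,"ay":0,"az":0,"claw":0}]'
python3 -m jog '[{"tx":0,"ty":0,"tz":-0.1,"ax":0,"ay":0,"az":0,"claw":0},{"tx":0,"ty":0,"tz":-0.1,"ax":0,"ay":0,"az":0,"claw":0},{"tx":0,"ty":0,"tz":-0.05,"ax":0,"ay":0,"az":0,"claw":0},{"tx":0,"ty":0,"tz":0,"ax":0,"ay":0,"az":0,"claw":0}]'
python3 - <<'E'
from h import *
im,D=bot.read_camera("side")
cv2.imwrite("pics/side2.png",cv2.resize(im[110:260,180:360],None,fx=4,fy=4,interpolation=cv2.INTER_CUBIC))
E
```

```text
time: 2.55
ee_pos: [506.0, 176.6, 36.9]
tcp_rot: [[0.991, -0.001, -0.136], [0.136, -0.0, 0.991], [-0.001, -1.0, -0.0]]
force: [-0.1, -0.1, 0.4]
opening: -0.3
time: 2.95
ee_pos: [506.1, 176.6, 26.9]
tcp_rot: [[0.991, -0.001, -0.136], [0.136, -0.0, 0.991], [-0.001, -1.0, 0.0]]
force: [-0.3, 0.1, 0.5]
opening: 0.1
```

View pics/side2.png

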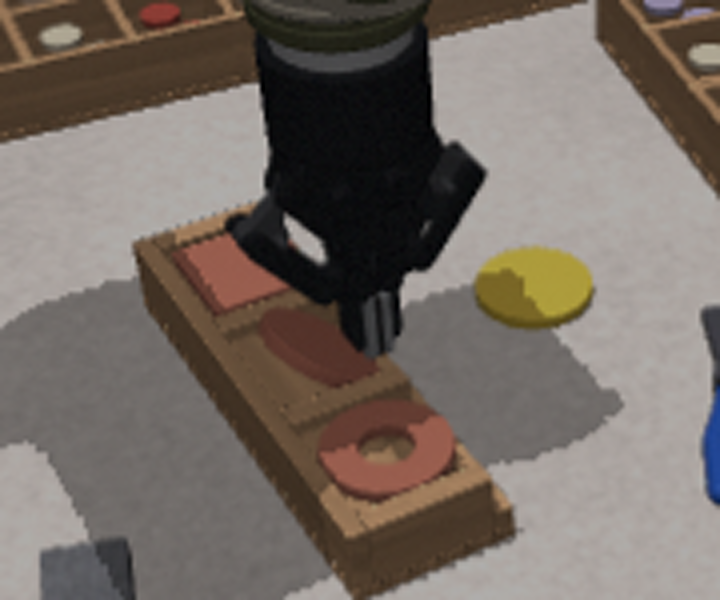

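The disc is tipping (crop 315,345). I'll press a bit further, then rise and check.

```bash
python3 -m jog '[{"tx":0,"ty":0,"tz":-0.06,"ax":0,"ay":0,"az":0,"claw":0},{"tx":0,"ty":0,"tz":-0.05,"ax":0,"ay":0,"az":0,"claw":0},{"tx":0,"ty":0,"tz":0,"ax":0,"ay":0,"az":0,"claw":0}]'
python3 -m jog '[{"tx":0,"ty":0,"tz":0.3,"ax":0,"ay":0,"az":0,"claw":0},{"tx":0,"ty":0,"tz":0.9,"ax":0,"ay":0,"az":0,"claw":0},{"tx":0,"ty":0,"tz":0.9,"ax":0,"ay":0,"az":0,"claw":0.45},{"tx":0,"ty":0,"tz":0,"ax":0,"ay":0,"az":0,"claw":0.45},{"tx":0,"ty":0,"tz":0,"ax":0,"ay":0,"az":0,"claw":0.45}]'
python3 - <<'E'
from h import *
im,D=bot.read_camera("side"); np.savez("s3.npz",im=im,D=D)
a=np.radians(8); ex=np.array([np.cos(a),np.sin(a)]); ey=np.array([-ex[1],ex[0]])
uv,P=cloud("side",D); q=np.c_[(P[:,:2]-[475.3,171.3])@ex,(P[:,:2]-[475.3,171.3])@ey,P[:,2]]
k=(abs(q[:,1])<30)&(abs(q[:,0])<33)&(q[:,2]>44)&(q[:,2]<75); s=q[k]; print(len(s),s.mean(0),s.min(0),s.max(0))
k=(abs(q[:,1])<12)&(q[:,0]>-33)&(q[:,0]<29)&(q[:,2]>8)&(q[:,2]<75); s=q[k]
for z in range(8,72,5):
    w=s[(s[:,2]>=z)&(s[:,2]<z+5)]; print(z,len(w),w[:,0].round(0).min() if len(w) else '',w[:,0].max().round(0) if len(w) else '')
cv2.imwrite("pics/side3.png",cv2.resize(im[110:260,180:360],None,fx=4,fy=4,interpolation=cv2.INTER_CUBIC))
E
```

```text
time: 3.3
ee_pos: [506.1, 176.6, 22.6]
tcp_rot: [[0.991, -0.001, -0.136], [0.136, -0.0, 0.991], [-0.001, -1.0, 0.0]]
force: [-0.4, -0.3, 0.0]
opening: -0.0
time: 3.8
ee_pos: [506.4, 176.7, 108.0]
tcp_rot: [[0.991, 0.002, -0.136], [0.136, 0.0, 0.991], [0.002, -1.0, -0.0]]
force: [-0.8, 0.3, -0.5]
opening: 38.5
124 [-6.1503883  -9.22950585 54.56582151] [-15.02035335 -29.55315672  44.29647064] [ 4.39907784 26.4236419  63.6856082 ]
8 3 29.0 29.0
13 10 24.0 29.0
18 11 20.0 29.0
23 5 17.0 19.0
28 11 -29.0 16.0
33 120 -31.0 13.0
38 3 6.0 8.0
43 7 2.0 5.0
48 5 -2.0 2.0
53 9 -13.0 -2.0
58 36 -15.0 -6.0
63 1 -9.0 -9.0
68 0
```

View pics/side3.png

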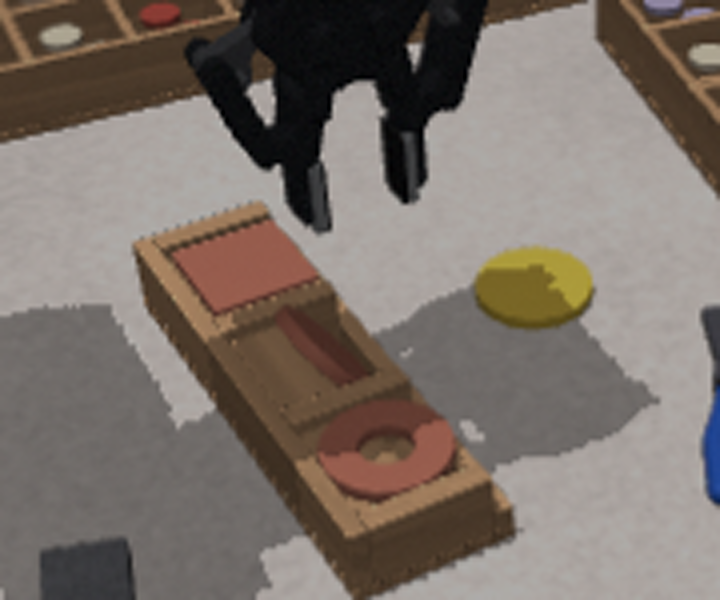

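The disc stands tipped at about 57° (crop 320,345). By depth its top is at z≈60, and the ring and square haven't moved. I'll tilt the tool about 24° so the pads lie nearly along its faces, then go in behind and above it.

```bash
python3 -m jog '[{"tx":-0.22,"ty":-0.035,"tz":-0.075,"ax":0.14,"ay":-0.99,"az":0,"claw":0.35},{"tx":-0.22,"ty":-0.035,"tz":-0.075,"ax":0.14,"ay":-0.99,"az":0,"claw":0.35},{"tx":-0.22,"ty":-0.035,"tz":-0.075,"ax":0.14,"ay":-0.99,"az":0,"claw":0.35},{"tx":-0.22,"ty":-0.035,"tz":-0.075,"ax":0.14,"ay":-0.99,"az":0,"claw":0.35},{"tx":-0.22,"ty":-0.035,"tz":-0.075,"ax":0.14,"ay":-0.99,"az":0,"claw":0.35}]'
python3 -m jog '[{"tx":-0.22,"ty":-0.035,"tz":-0.075,"ax":0.14,"ay":-0.99,"az":0,"claw":0.35},{"tx":0,"ty":0,"tz":0,"ax":0,"ay":0,"az":0,"claw":0.35}]'
python3 - <<'E'
from h import *
s=bot.observe(); a=np.radians(8); ex=np.array([np.cos(a),np.sin(a)]); ey=np.array([-ex[1],ex[0]])
d=s["ee_pos"][:2]-[475.3,171.3]; print(d@ex,d@ey,s["ee_pos"][2])
f=s["tcp_rot"][:,1]; print("f",f[:2]@ex,f[:2]@ey,f[2],s["opening"])
T=np.array([475.3,171.3])+ex*-1.4; g=np.r_[T,44]-s["ee_pos"]; print("shift units",g/40)
E
```

```text
time: 4.35
ee_pos: [461.2, 169.5, 91.1]
tcp_rot: [[0.931, 0.339, -0.136], [0.127, 0.048, 0.991], [0.343, -0.939, 0.001]]
force: [0.8, 0.3, -0.4]
opening: 30.0
time: 4.55
ee_pos: [450.1, 168.0, 87.0]
tcp_rot: [[0.907, 0.398, -0.136], [0.124, 0.057, 0.991], [0.402, -0.916, 0.002]]
force: [-0.8, -0.1, 0.3]
opening: 30.0
-25.455205247469973 0.22689354096092273 87.02373995289769
f 0.40176946373671774 0.0006412109514595157 -0.9157406220416487 29.960381551638427
shift units [ 0.59631698  0.0780788  -1.0755935 ]
```

```bash
python3 -m jog '[{"tx":0.15,"ty":0.02,"tz":-0.27,"ax":0,"ay":0,"az":0,"claw":0.35},{"tx":0.15,"ty":0.02,"tz":-0.27,"ax":0,"ay":0,"az":0,"claw":0.35},{"tx":0.15,"ty":0.02,"tz":-0.27,"ax":0,"ay":0,"az":0,"claw":0.35},{"tx":0.15,"ty":0.02,"tz":-0.26,"ax":0,"ay":0,"az":0,"claw":0.35},{"tx":0,"ty":0,"tz":0,"ax":0,"ay":0,"az":0,"claw":0.35}]'
python3 -m jog '[{"tx":0,"ty":0,"tz":0,"ax":0,"ay":0,"az":0,"claw":0},{"tx":0,"ty":0,"tz":0,"ax":0,"ay":0,"az":0,"claw":0},{"tx":0,"ty":0,"tz":0,"ax":0,"ay":0,"az":0,"claw":0},{"tx":0,"ty":0,"tz":0,"ax":0,"ay":0,"az":0,"claw":0},{"tx":0,"ty":0,"tz":0,"ax":0,"ay":0,"az":0,"claw":0}]'
python3 - <<'E'
from h import *
im,D=bot.read_camera("side")
cv2.imwrite("pics/side4.png",cv2.resize(im[110:260,180:360],None,fx=4,fy=4,interpolation=cv2.INTER_CUBIC))
E
```

```text
time: 5.05
ee_pos: [477.9, 171.4, 44.6]
tcp_rot: [[0.906, 0.4, -0.136], [0.124, 0.057, 0.991], [0.404, -0.915, 0.002]]
force: [0.1, 0.3, 0.8]
opening: 29.9
time: 5.55
ee_pos: [478.3, 171.5, 47.1]
tcp_rot: [[0.904, 0.405, -0.136], [0.124, 0.057, 0.991], [0.409, -0.912, 0.002]]
force: [2.4, 0.1, 6.4]
opening: 6.4
```

View pics/side4.png

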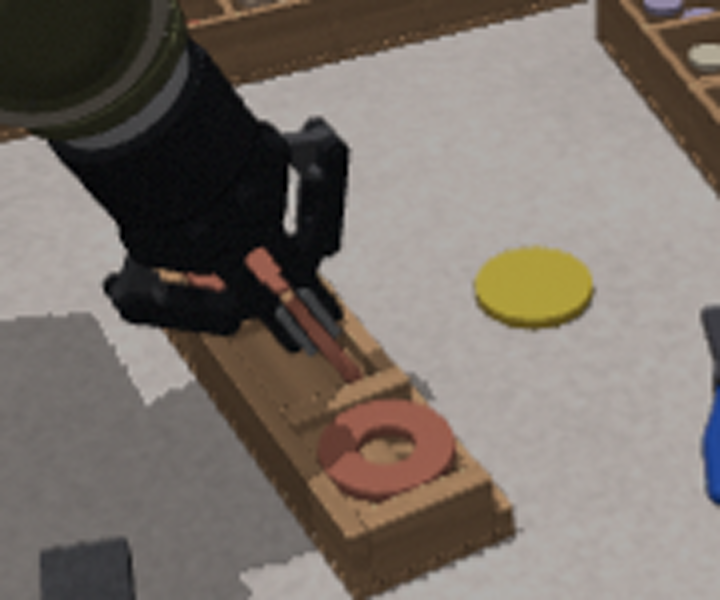

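The disc sits flat between the pads. Lift vertically, slowly at first.

```bash
python3 -m jog '[{"tx":0,"ty":0,"tz":0.15,"ax":0,"ay":0,"az":0,"claw":0},{"tx":0,"ty":0,"tz":0.25,"ax":0,"ay":0,"az":0,"claw":0},{"tx":0,"ty":0,"tz":0.4,"ax":0,"ay":0,"az":0,"claw":0},{"tx":0,"ty":0,"tz":0.5,"ax":0,"ay":0,"az":0,"claw":0},{"tx":0,"ty":0,"tz":0.5,"ax":0,"ay":0,"az":0,"claw":0}]'
python3 -m jog '[{"tx":0,"ty":0,"tz":0.5,"ax":0,"ay":0,"az":0,"claw":0},{"tx":0,"ty":0,"tz":0.5,"ax":0,"ay":0,"az":0,"claw":0},{"tx":0,"ty":0,"tz":0.4,"ax":0,"ay":0,"az":0,"claw":0},{"tx":0,"ty":0,"tz":0.1,"ax":0,"ay":0,"az":0,"claw":0},{"tx":0,"ty":0,"tz":0,"ax":0,"ay":0,"az":0,"claw":0}]'
python3 - <<'E'
from h import *
im,D=bot.read_camera("side"); print(proj("side",[bot.observe()["ee_pos"]]))
cv2.imwrite("pics/side5.png",cv2.resize(im[60:260,160:400],None,fx=3,fy=3,interpolation=cv2.INTER_CUBIC))
E
```

```text
time: 6.1
ee_pos: [476.3, 171.3, 118.5]
tcp_rot: [[0.906, 0.4, -0.136], [0.124, 0.057, 0.991], [0.404, -0.915, 0.002]]
force: [0.0, 0.1, -0.3]
opening: 6.8
time: 6.6
ee_pos: [477.0, 171.4, 178.1]
tcp_rot: [[0.905, 0.402, -0.136], [0.124, 0.057, 0.991], [0.406, -0.914, 0.002]]
force: [-0.2, -0.2, -0.1]
opening: 6.5
[[250.51670001 135.13850267]]
```

View pics/side5.png

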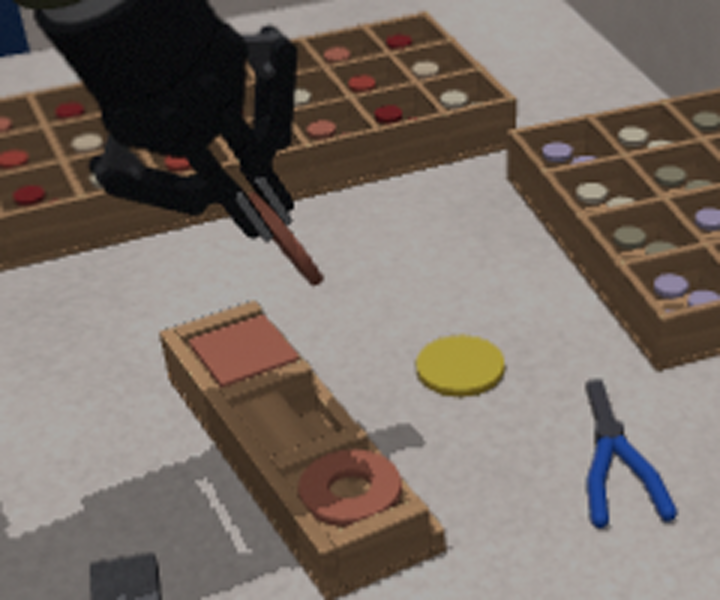

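The disc is out and held, tip at crop (318,280). The rack's middle pocket is empty; ring, square and yellow disc are undisturbed. I'll carry it over the tray, turning to line up with its sides and tilting a little more so it will lay down flat.

```bash
python3 -m jog '[{"tx":-0.01,"ty":-0.5,"tz":0,"ax":-0.03,"ay":-0.25,"az":-0.39,"claw":0},{"tx":-0.01,"ty":-0.8,"tz":0,"ax":-0.03,"ay":-0.25,"az":-0.39,"claw":0},{"tx":-0.01,"ty":-0.8,"tz":0,"ax":-0.03,"ay":-0.25,"az":-0.39,"claw":0},{"tx":-0.01,"ty":-0.8,"tz":0,"ax":-0.03,"ay":-0.25,"az":-0.39,"claw":0},{"tx":-0.01,"ty":-0.8,"tz":0,"ax":-0.03,"ay":-0.25,"az":-0.39,"claw":0}]'
python3 -m jog '[{"tx":-0.01,"ty":-0.8,"tz":0,"ax":-0.03,"ay":-0.25,"az":-0.39,"claw":0},{"tx":-0.01,"ty":-0.8,"tz":0,"ax":-0.03,"ay":-0.25,"az":-0.39,"claw":0},{"tx":-0.01,"ty":-0.8,"tz":0,"ax":-0.03,"ay":-0.25,"az":-0.39,"claw":0},{"tx":-0.01,"ty":-0.8,"tz":0,"ax":-0.03,"ay":-0.25,"az":-0.39,"claw":0},{"tx":0,"ty":-0.67,"tz":0,"ax":-0.03,"ay":-0.25,"az":-0.39,"claw":0}]'
python3 -m jog '[{"tx":0,"ty":0,"tz":0,"ax":0,"ay":0,"az":0,"claw":0},{"tx":0,"ty":0,"tz":0,"ax":0,"ay":0,"az":0,"claw":0}]'
cat >> h.py <<'E'
def trayrel():
    s=bot.observe(); a=np.radians(-7.6); ex=np.array([np.cos(a),np.sin(a)]); ey=np.array([-ex[1],ex[0]])
    d=s["ee_pos"][:2]-[462.8,-137.8]; f=s["tcp_rot"][:,1]
    print("tcp",d@ex,d@ey,s["ee_pos"][2],"f",f[:2]@ex,f[:2]@ey,f[2],"open",s["opening"],"t",s["time"]); return s
E
python3 - <<'E'
from h import *
im,D=bot.read_camera("side"); s=trayrel()
print(proj("side",[s["ee_pos"]+L*s["tcp_rot"][:,1] for L in (0,20,30,40,50)]).round())
cv2.imwrite("pics/side6.png",cv2.resize(im[190:390,200:440],None,fx=3,fy=3,interpolation=cv2.INTER_CUBIC))
E
```

```text
time: 7.15
ee_pos: [474.6, 22.4, 176.9]
tcp_rot: [[0.876, 0.482, 0.001], [0.006, -0.013, 1.0], [0.482, -0.876, -0.014]]
force: [0.5, 0.5, 0.1]
opening: 6.9
time: 7.65
ee_pos: [473.1, -132.8, 176.9]
tcp_rot: [[0.823, 0.55, 0.14], [-0.106, -0.093, 0.99], [0.557, -0.83, -0.018]]
force: [1.0, 1.7, -0.0]
opening: 6.6
time: 7.85
ee_pos: [473.2, -131.2, 177.0]
tcp_rot: [[0.824, 0.549, 0.138], [-0.105, -0.092, 0.99], [0.556, -0.831, -0.018]]
force: [-0.2, 0.1, -1.0]
opening: 6.4
tcp 9.535526420101478 8.44184100235992 177.26561129343818 f 0.5568814604193045 -0.017702982423142888 -0.8304033016881546 open 6.610492741591205 t 7.9
[[315. 251.]
 [324. 258.]
 [328. 262.]
 [331. 265.]
 [335. 268.]]
```

View pics/side6.png

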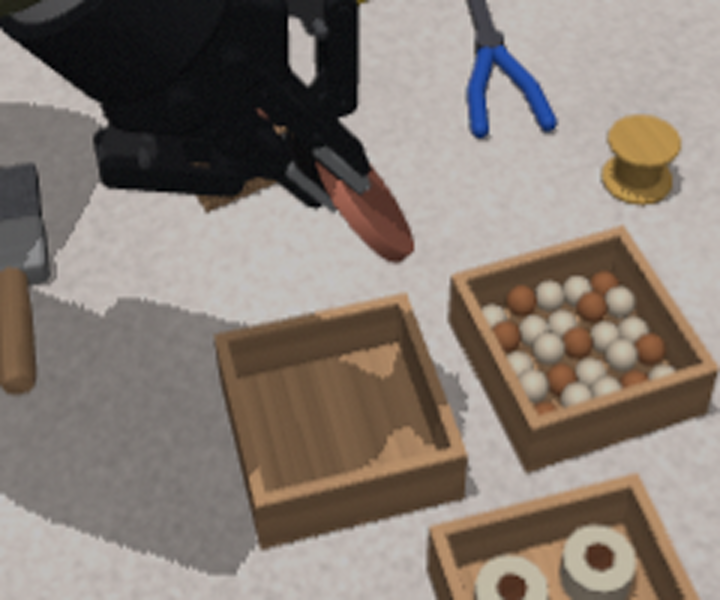

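Disc held, lower edge at crop (400,258), beyond the tray's +x half and 8 mm off in y. Correct and lower, then feel for the floor.

```bash
python3 -m jog '[{"tx":-0.1,"ty":-0.2,"tz":-0.3,"ax":0,"ay":0,"az":0,"claw":0},{"tx":0,"ty":0,"tz":-0.6,"ax":0,"ay":0,"az":0,"claw":0},{"tx":0,"ty":0,"tz":-0.7,"ax":0,"ay":0,"az":0,"claw":0},{"tx":0,"ty":0,"tz":-0.6,"ax":0,"ay":0,"az":0,"claw":0},{"tx":0,"ty":0,"tz":-0.4,"ax":0,"ay":0,"az":0,"claw":0}]'
python3 -m jog '[{"tx":0,"ty":0,"tz":-0.2,"ax":0,"ay":0,"az":0,"claw":0},{"tx":0,"ty":0,"tz":-0.15,"ax":0,"ay":0,"az":0,"claw":0},{"tx":0,"ty":0,"tz":-0.1,"ax":0,"ay":0,"az":0,"claw":0},{"tx":0,"ty":0,"tz":0,"ax":0,"ay":0,"az":0,"claw":0}]'
python3 - <<'E'
from h import *
im,D=bot.read_camera("side"); s=trayrel(); print(s["force"])
cv2.imwrite("pics/side7.png",cv2.resize(im[190:390,200:440],None,fx=3,fy=3,interpolation=cv2.INTER_CUBIC))
E
```

```text
time: 8.4
ee_pos: [469.3, -137.9, 72.4]
tcp_rot: [[0.825, 0.549, 0.136], [-0.103, -0.091, 0.991], [0.556, -0.831, -0.018]]
force: [-0.3, -0.3, 0.1]
opening: 6.7
time: 8.8
ee_pos: [469.7, -138.1, 55.5]
tcp_rot: [[0.824, 0.55, 0.136], [-0.103, -0.091, 0.991], [0.557, -0.83, -0.018]]
force: [-0.5, 0.4, -0.5]
opening: 6.4
tcp 7.038475418866768 0.417491251388243 55.86438766055894 f 0.5578597452971327 -0.01736660124410678 -0.8297535210761364 open 6.544747408247744 t 8.85
[-0.40299935  1.19783652 -0.90093333]
```

View pics/side7.png

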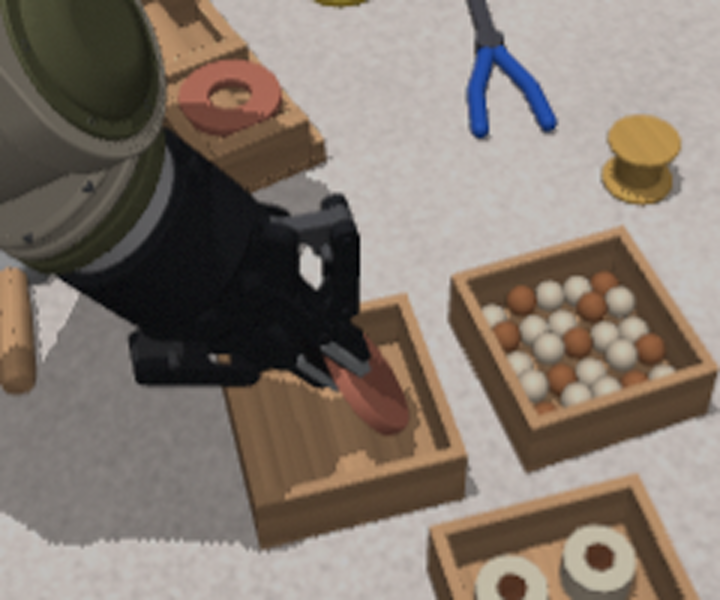

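The disc is inside the tray walls, near the floor (crop 390,425). Creeping down.

```bash
python3 -m jog '[{"tx":0,"ty":0,"tz":-0.08,"ax":0,"ay":0,"az":0,"claw":0},{"tx":0,"ty":0,"tz":-0.06,"ax":0,"ay":0,"az":0,"claw":0},{"tx":0,"ty":0,"tz":0,"ax":0,"ay":0,"az":0,"claw":0}]'
python3 -m jog '[{"tx":0,"ty":0,"tz":-0.06,"ax":0,"ay":0,"az":0,"claw":0},{"tx":0,"ty":0,"tz":0,"ax":0,"ay":0,"az":0,"claw":0}]'
```

```text
time: 9.15
ee_pos: [469.9, -138.8, 50.6]
tcp_rot: [[0.823, 0.551, 0.137], [-0.103, -0.092, 0.99], [0.558, -0.829, -0.019]]
force: [0.1, -0.1, -0.7]
opening: 6.7
time: 9.35
ee_pos: [469.9, -139.0, 48.2]
tcp_rot: [[0.823, 0.551, 0.137], [-0.103, -0.092, 0.99], [0.559, -0.829, -0.019]]
force: [-0.3, -0.8, -1.1]
opening: 6.6
```

```bash
python3 -m jog '[{"tx":0,"ty":0,"tz":-0.06,"ax":0,"ay":0,"az":0,"claw":0},{"tx":0,"ty":0,"tz":0,"ax":0,"ay":0,"az":0,"claw":0}]'
python3 -m jog '[{"tx":0,"ty":0,"tz":-0.05,"ax":0,"ay":0,"az":0,"claw":0},{"tx":0,"ty":0,"tz":0,"ax":0,"ay":0,"az":0,"claw":0}]'
```

```text
time: 9.55
ee_pos: [469.9, -139.2, 45.8]
tcp_rot: [[0.823, 0.551, 0.137], [-0.103, -0.092, 0.99], [0.559, -0.829, -0.019]]
force: [-0.6, -0.8, -0.3]
opening: 6.4
time: 9.75
ee_pos: [470.0, -139.3, 43.9]
tcp_rot: [[0.823, 0.552, 0.137], [-0.103, -0.092, 0.99], [0.559, -0.829, -0.019]]
force: [-1.4, 0.6, 2.9]
opening: 6.7
```

Floor contact (about +3 N). Open partway, then back out along the finger direction.

```bash
python3 -m jog '[{"tx":0,"ty":0,"tz":0,"ax":0,"ay":0,"az":0,"claw":0.12},{"tx":0,"ty":0,"tz":0,"ax":0,"ay":0,"az":0,"claw":0.18},{"tx":0,"ty":0,"tz":0,"ax":0,"ay":0,"az":0,"claw":0.25},{"tx":0,"ty":0,"tz":0,"ax":0,"ay":0,"az":0,"claw":0.25}]'
python3 -m jog '[{"tx":-0.08,"ty":0.01,"tz":0.12,"ax":0,"ay":0,"az":0,"claw":0.25},{"tx":-0.11,"ty":0.02,"tz":0.17,"ax":0,"ay":0,"az":0,"claw":0.25},{"tx":-0.11,"ty":0.02,"tz":0.17,"ax":0,"ay":0,"az":0,"claw":0.25},{"tx":-0.2,"ty":0.03,"tz":0.4,"ax":0,"ay":0,"az":0,"claw":0.25},{"tx":-0.2,"ty":0.03,"tz":0.5,"ax":0,"ay":0,"az":0,"claw":0.25}]'
python3 -m jog '[{"tx":-0.2,"ty":0,"tz":0.9,"ax":0,"ay":0,"az":0,"claw":0.25},{"tx":-0.2,"ty":0,"tz":0.9,"ax":0,"ay":0,"az":0,"claw":0.25},{"tx":-0.5,"ty":0,"tz":0.6,"ax":0,"ay":0,"az":0,"claw":0.25},{"tx":-0.5,"ty":0,"tz":0.3,"ax":0,"ay":0,"az":0,"claw":0.25},{"tx":0,"ty":0,"tz":0,"ax":0,"ay":0,"az":0,"claw":0.25}]'
python3 - <<'E'
from h import *
im,D=bot.read_camera("side"); it,Dt=bot.read_camera("top"); np.savez("t9.npz",im=it,D=Dt); trayrel()
b=np.vstack([cv2.resize(im[140:390,200:440],(480,500)),]) ; a=cv2.resize(it[230:330,150:480],(800,242))[:, :]
o=np.zeros((600,800,3),np.uint8); o[:350,:336]=cv2.resize(b,(336,350)); o[352:594]=a; cv2.imwrite("pics/end.png",o)
for p in pieces(it): print(p)
E
```

```text
time: 10.15
ee_pos: [469.8, -139.4, 43.7]
tcp_rot: [[0.823, 0.551, 0.137], [-0.103, -0.092, 0.99], [0.559, -0.829, -0.019]]
force: [0.5, -0.4, 0.6]
opening: 21.4
time: 10.65
ee_pos: [441.2, -134.8, 98.0]
tcp_rot: [[0.824, 0.55, 0.138], [-0.104, -0.092, 0.99], [0.557, -0.83, -0.018]]
force: [-0.1, 0.5, -0.8]
opening: 21.3
time: 11.15
ee_pos: [387.0, -134.7, 202.2]
tcp_rot: [[0.82, 0.555, 0.137], [-0.102, -0.093, 0.99], [0.563, -0.826, -0.02]]
force: [-0.5, 0.1, -0.4]
opening: 21.3
tcp -74.53683538647478 -7.013715733958247 200.8893820693565 f 0.561341906157296 -0.017374609891047544 -0.8274015876965836 open 21.535482913405968 t 11.25
(array([285.2, 271.3]), ((485.5835266113281, 90.96315002441406), (61.29789352416992, 62.083927154541016), 178.03115844726562), ((485.39215087890625, 91.32713317871094), (61.95722198486328, 60.15856170654297), 88.72174835205078))
(array([184.6, 287.5]), ((463.9083557128906, 249.03782653808594), (65.46627807617188, 66.84254455566406), 172.37379455566406), ((463.8598327636719, 249.17750549316406), (57.35334014892578, 58.68885803222656), 8.001108169555664))
```

View pics/end.png

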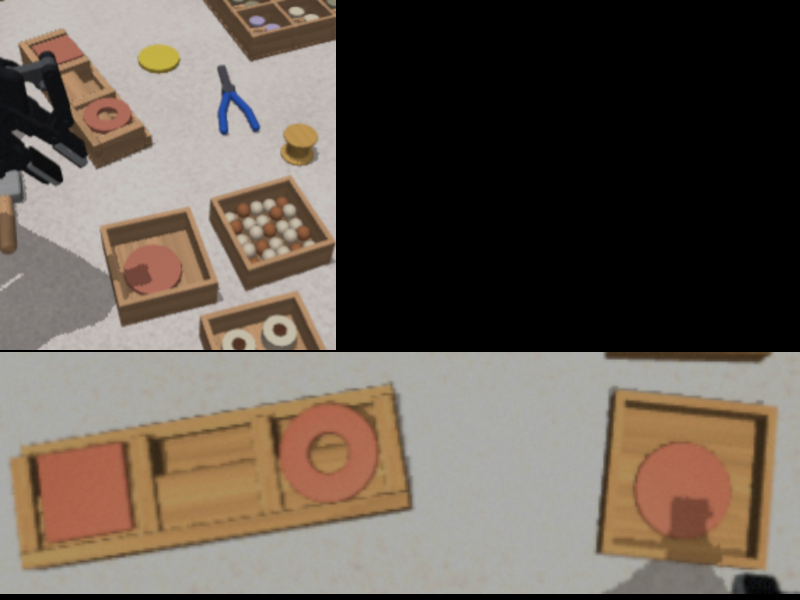

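The disc lies flat in the tray; the ring and square moved less than 0.3 mm, and the gripper is clear. Handing in.

```bash
python3 -c "
from station import bot
print(bot.close_job())"
```

```text
the job is handed in; nothing more can be done
None
```

The plain coral disc is out of the rack and lying flat in the empty tray. I handed the job in at about 11.3 s of the 43 s allowed.

- **Pressing:** I pressed the disc's front edge down with the fingers shut until it tipped to about 57° in its pocket.
- **Gripping:** I tilted the gripper to pinch the faces of the raised part, then lifted it straight out.
- **Placing:** I lowered it into the tray until it touched the floor (about 3 N), and only then let go and backed out.

The last pictures show the middle pocket empty. The ring and square measure within 0.3 mm of where they started. The bead and ring trays and the yellow disc look undisturbed, and the gripper is about 200 mm up, touching nothing.

- **Opening reading:** while holding the 8 mm disc the gripper read about 6.5 mm open, which I did not explain. The grip held throughout.
- **Small contact while closing:** the tool rose about 2.5 mm with 6 N as the fingers closed, probably a fingertip touching the ledge.
- **Refused first move:** my first move command was refused because it left out the unused axes, and nothing moved.

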